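# Try the tool chest's lid, free its catch, hold it open

### The arm

A 7-joint arm with a two-finger parallel gripper is mounted at the origin on the work surface. World frame = base frame: x ahead of the robot, y to its left, z up, the work surface at z = 0. Lengths are in m, angles in degrees, forces in N, time in s.
With the tool pointing down it reaches from about 0.425 to 0.8 m from the base axis. Payload 8.3 kg.
Tool frame: the origin (TCP) lies between the finger pads; the fingertips stand 17 mm ahead of it and the grasp point (between the pads) lies 2 mm behind it; z points along the fingers, y is the line along which they close (so a half turn about z gives the same grasp; the last joint's range is limited). The gripper opens to 85 mm and grips with 20 to 120 N. Pads are 22 mm wide; open, the fingers measure 114 mm over their backs; the gripper's body (76 mm by 85 mm) begins 54 mm behind the grasp point. The pads swing forward as they close: fully open they stand 13 mm farther back than shut.
Start: joints at [-76.083, 21.967, 0.94, 78.501, -0.361, 79.538, -2.664], TCP at [0.188, 0.596, 0.248] pointing down, gripper open.
Joint ranges: [-169.22, 169.22], [-14.56, 117.87], [-87.37, 89.26], [10.42, 133.3], [-82.24, 262.24], [0.94, 117.77], [-172.7, 172.7]. Speed limits (degrees/s): [136.94, 136.94, 172.46, 172.46, 180, 180, 180].

### API

Orientations are given as [roll, pitch, yaw] about the fixed x, y, z axes, in that order (R = Rz(yaw) Ry(pitch) Rx(roll)).
In Python, from bench import r gives the robot as it stands. The module is installed in compiled form; this text tells all that it offers.
- The arm moves only by the tool drive_tool, never from a script. Its argument "deltas" is a list of rows, each a list of 7 numbers: the shift along the world's x, y, z in cm, then the turn, a rotation vector about the world's x, y, z in rad, then the finger opening in cm, from 0 to 8.54. In form: [[dx, dy, dz, ax, ay, az, fingers], ...]. A call has 1 to 8 rows; each row shifts and turns the commanded pose from where the row before left it; what a row does not reach is not made up. A row lasts 1/12 s, in which the tool goes at most 41.7 mm and 7.16 degrees, less where a joint would pass 70% of its speed; a pose out of reach is approached as far as the arm can. A call is refused whole if a number of a shift passes 4.17 or a number of a turn 0.125, either way. A call with a gripper value outside its range is refused whole. The fingers move at their own pace and stop on an object; the grip force is fixed at half the most. Time passes only in rows, so rows that do not move let the fingers close. It gives the time, the measured TCP pose, the force, the opening and the grip force at its end, in the units of the state.
- r.state(): the state, without advancing time (a new reading comes with each control period).
- r.snapshot(name): name is "side" or "top" or "wrist"; returns a dict with "img" (400x640x3 uint8, red, green, blue), "K" (3x3 intrinsics, pixels), "R" (3x3) and "t" (3): a world point X has camera coordinates R X + t; the wrist camera has in their place "hand_eye" (4x4, takes a point from camera to tool coordinates, whose origin is the TCP and whose axes are the flange's). Camera axes: x right, y down, z forward; pixel columns grow to the right and rows downward; lengths in m; the calibration is good to about 2 mm. A picture is of the moment at which its call begins: read the wrist's pose just before it. There is no depth.
- r.close_job(): hands the job in; it is judged then, once.
The state is a dict: "time": time; "joint_pos": joint angles; "joint_velocities": joint speeds; "joint_torque": joint torques, N m; "tool_pos": TCP position; "eef_rot": TCP orientation; "ft_force": force on the tool from outside, world axes, zero at the start; "moment": the same for the moment, N m; "grip_width": opening from 0.0 (shut) to 1.0 (fully open); "finger_force": force on a finger pad.
Only numpy, scipy, OpenCV 4.12 (cv2) and the standard library are available. Lean on these libraries where they do the work, as an engineer would, in place of code of your own. Each camera call takes 0.05 s, during which the arm holds its last target. There are 200 camera calls.

### The job

I need to reach into the grey steel tool chest, but its worn catch holds the lid on some days and not on others. First tug the lid up by its bar handle while the release stud is still home, to learn whether it is caught; if it is, slide the stud all the way along its slot to free it. Then raise the lid by the handle to about halfway to upright and finish while still holding it open there with the gripper (it falls shut if let go), without disturbing the tin, the bearing or the spanner.

Things in the scene. Friction and masses are not known exactly. Their poses are not given: they have to be found in the camera images.
- chest: Grey painted steel tool chest fixed to the bench, 200 mm deep (its x) by 340 mm wide (its y), box 110 mm high with an 8 mm lid on top. Origin: centre of its underside. Its front, with handle and stud, faces its own -x, towards the robot; its y points to the left seen from the robot. It stands turned up to 0.3 rad either way.
- lid (a joint): Lid angle in rad: 0 shut, grows as the front edge rises, stops at 1.25; halfway to upright is 0.785. About 0.7 kg; free, it takes 2 to 4 N of lift at the handle and falls shut when let go. Caught, it rises only 0.027 rad (7 mm at the handle), then stops hard: a tug of 8 to 12 N tells. Being caught cannot be seen; the stud's position does not tell.
- lid_grip (a point): Middle of the lid's handle: a round steel bar, 12 mm thick and 100 mm long, lying level along the chest's y, 50 mm out in front of the chest's front face (44 mm of free space behind the bar) and right of the chest's middle (chest x -150, y -50, height 114.5 mm with the lid shut). It can be gripped from straight above, and turns between the fingers as the lid rises.
- lid_hinge (a point): Point on the hinge line, which runs along the chest's y at the rear top edge (chest x +100, y 0, height 110.5 mm); the handle bar is 250 mm from this line. Fingers closing on the bar may press it down by 5 to 10 N: judge a tug only once the bar has risen 3 mm or more.
- release (a joint): Travel of the release stud along its slot in m, towards the chest's +y (left seen from the robot): starts home at 0 to 0.002, ends at a stop at 0.025. It stays where it is left (friction 3 N, up to 6 N when it draws the tongue inside). From 0.015 on, the catch is clear, and it stays clear.
- release_grip (a point): Grip point of the release stud: an upright round steel post, 14 mm thick, 35 mm out in front of the chest's front face and left of its middle (chest x -135, y +60 at home, height 120 mm). The post runs from 80 to 135 mm height, carried by a 10 mm rod from the front face at 85 mm height; pinch it from above or push it sideways.
- tin: Bystander: paint tin, 90 mm across, 110 mm high, standing left of the chest. Origin: centre of its underside.
- bearing: Bystander: steel bearing ring, 72 mm across, 20 mm high, lying right of the chest. Origin: centre of its underside.
- spanner: Bystander: open spanner, 170 mm long, lying flat on the bench in front of the chest, towards the robot. Origin: under the middle of its length.

How it is judged (in metres and radians):
On the way:
1. the lid is tugged up (over 0.012 rad) while the release stud is still home (under 6 mm) (value of joint lid above 0.012 rad and value of joint release below 0.006 m), for 0.1 s.
At the end, for the whole second after the job is handed in: The lid stands still at 0.6 to 1.2 rad (about halfway to upright), the gripper's fingers bear on it (over 0.5 N) and no loose thing touches it; tin, bearing and spanner are within 40 mm of their starts and the tin is upright (value of joint lid between 0.6 and 1.2 rad and velocity of joint lid between -0.1 and 0.1 rad/s and contact force between the fingers and lid above 0.5 N and contact force between lid and tin below 0.1 N and contact force between lid and bearing below 0.1 N and contact force between lid and spanner below 0.1 N and distance of each of tin, bearing, spanner from where it was at the start of the episode below 0.04 m and angle between tin's own z axis and vertical below 0.2 rad); the arm keeps its last pose, push and grip.
It fails at once if a bystander is disturbed (moved over 40 mm) (distance of any of tin, bearing, spanner from where it was at the start of the episode above 0.04 m).
It also fails if it takes over 61 s, if anything falls off the work surface, if the arm or the gripper's body presses on something with over 40 N, if the wrist force passes 120 N, or if a joint passes its speed limit or range.

## Working session

There is one attempt and no reset: what is moved stays moved. The work goes in short steps, Python scripts to look and compute and a tool call to move; the robot and the scene stay as the last step left them, time stands still between calls to the robot, and variables do not carry over. Pictures are saved under pics/ and viewed, at most 10 in all, crops included, and the job is handed in when it is done.

Besides the shell and the picture viewer there is one more tool, called after "Emit:" in YAML: its name, and indented under it one key for each argument. drive_tool: Moves the arm, as the interface text tells. Its arguments: {"type":"object","properties":{"deltas":{"type":"array","items":{"type":"array","items":{"type":"number"}}}},"required":["deltas"]}

```bash
mkdir -p pics; cat > h.py <<'E'
import numpy as np, cv2
from bench import r
def snap(n,f):
    s=r.snapshot(n); cv2.imwrite('pics/'+f,s['img'][:,:,::-1]); np.savez('pics/'+f+'.npz',**{k:v for k,v in s.items()}); return s
def ray(s,u,v,z):
    d=s['R'].T@np.linalg.inv(s['K'])@[u,v,1]; c=-s['R'].T@s['t']; return c+d*(z-c[2])/d[2]
def proj(s,X):
    p=s['K']@(s['R']@np.array(X)+s['t']); return p[:2]/p[2]
E
python3 - <<'E'
from h import *
a=snap('top','t0.png');b=snap('side','s0.png')
for s in(a,b):print(-s['R'].T@s['t'])
E
```

```text
[0.41985713 0.03257047 1.47313493]
[ 0.47266916 -0.76381788  1.0894088 ]
```

View pics/t0.png

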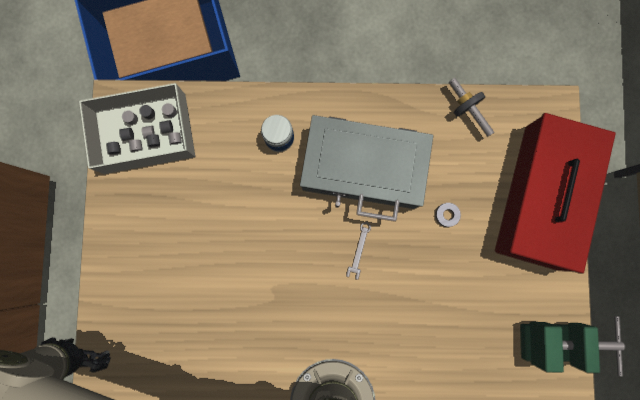

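View pics/s0.png

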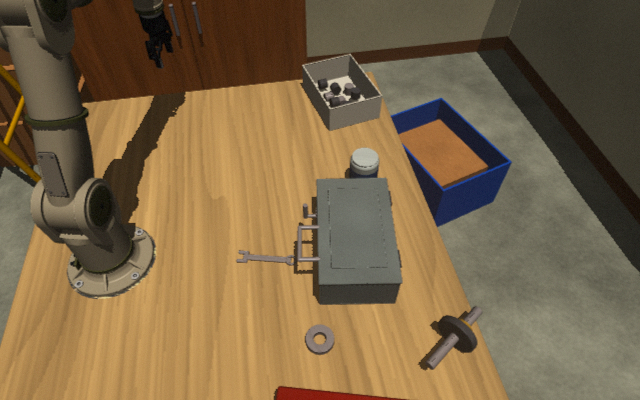

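The top view shows the lid corners at about (312,116), (433,134), (421,207) and (301,191). The bar runs from (359,214) to (397,218), and the stud top is at about (338,198). The spanner lies just in front of the bar, with its near end at (365,226).

```bash
cat >> h.py <<'E'
def load(f): return dict(np.load('pics/'+f+'.npz'))
def chest(p,c): 
    x,y,a=p; return np.array([x+np.cos(a)*c[0]-np.sin(a)*c[1], y+np.sin(a)*c[0]+np.cos(a)*c[1], c[2]])
E
python3 - <<'E'
from h import *
from scipy.optimize import least_squares
a=load('t0.png');b=load('s0.png')
T=[((.1,.17,.118),(312,116)),((.1,-.17,.118),(433,134)),((-.1,-.17,.118),(421,207)),((-.1,.17,.118),(301,191)),((-.15,0,.1145),(359,214)),((-.15,-.1,.1145),(397,218))]
S=[((-.1,.17,.118),(316,181)),((.1,.17,.118),(387,180)),((.1,-.17,.118),(398,276)),((-.1,-.17,.118),(318,277)),((-.15,-.1,.1145),(298,261)),((-.15,0,.1145),(299,227))]
f=lambda p:np.concatenate([proj(a,chest(p,c))-u for c,u in T]+[proj(b,chest(p,c))-u for c,u in S])
q=least_squares(f,[.7,0,0],loss='soft_l1');p=q.x;print(p,np.degrees(p[2]),f(p).round(1))
for n,c in dict(bar=(-.15,-.05,.1145),stud=(-.135,.06,.12),bearing=(0,0,0)).items(): print(n,chest(p,c))
print('spanner',ray(a,365,226,0),ray(a,355,277,0),'tin',ray(a,277,130,.11),'bear',ray(a,448,215,.01))
s=r.state();print(s)
im=a['img'][170:290,290:470,::-1];cv2.imwrite('pics/c0.png',cv2.resize(im,None,fx=4,fy=4,interpolation=2))
E
```

```text
[ 0.68166753 -0.0875599  -0.14768108] -8.461502439875957 [ 0.7  0.2 -0.4  1.   1.9 -1.8  0.  -5.3 -0.  -0.6 -2.1  1.2 -0.4 -2.4
 -2.9 -2.8  2.2  4.9  0.2  5.6 -0.1 -1.9 -0.8  0.1]
bar [ 0.52594305 -0.11494392  0.1145    ]
stud [ 0.55696571 -0.00834845  0.12      ]
bearing [ 0.68166753 -0.0875599   0.        ]
spanner [ 0.50541562 -0.09187476  0.        ] [ 0.35495864 -0.06278503  0.        ] tin [0.76679106 0.16624586 0.11      ] bear [ 0.54048111 -0.33698616  0.01      ]
{'time': 0.1, 'joint_pos': array([-76.08201424,  22.01100342,   0.93830759,  78.55615447,
        -0.36161125,  79.53828187,  -2.66451059]), 'joint_velocities': array([ 0.0185617 , -0.20959058,  0.04321895, -0.12510433, -0.05066961,
       -0.0176883 ,  0.03829205]), 'joint_torque': array([ 2.74460464e-03, -6.29137087e+01,  8.47268645e-01, -3.72757995e+01,
        1.67765957e-02,  1.04449986e-02, -6.42503574e-05]), 'tool_pos': array([0.18799986, 0.59560126, 0.24736581]), 'eef_rot': array([-1.79897364e+02,  9.40306519e-04,  1.62481283e+02]), 'ft_force': array([-0.00672675, -0.24059677,  0.272062  ]), 'moment': array([-0.05888213,  0.02517269, -0.00677365]), 'finger_force': 0.0, 'grip_width': 0.9969148553042881}
```

View pics/c0.png

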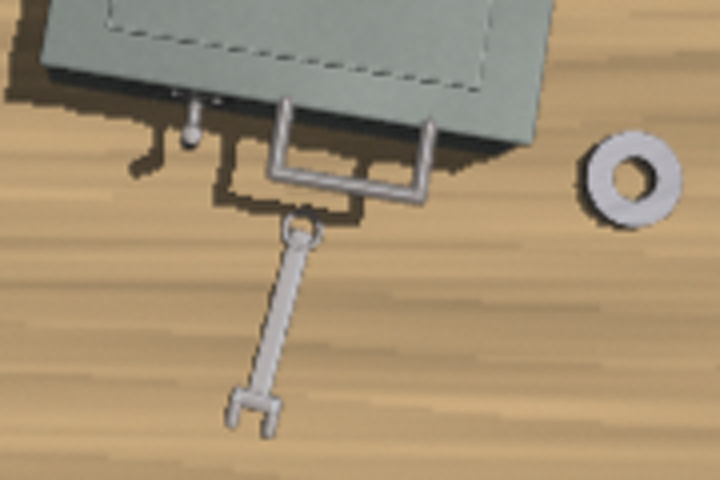

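Emit:
drive_tool:
  deltas:
    - [2.4,-3.2,0,0,0,-0.088,5]
    - [2.4,-3.2,0,0,0,-0.088,5]
    - [2.4,-3.2,0,0,0,-0.088,5]
    - [2.4,-3.2,0,0,0,-0.088,5]
    - [2.4,-3.2,0,0,0,-0.088,5]
    - [2.4,-3.2,0,0,0,-0.088,5]
    - [2.4,-3.2,0,0,0,-0.088,5]
    - [2.4,-3.2,0,0,0,-0.088,5]

```text
time: 0.77
tool_pos: [0.3807, 0.3381, 0.2481]
eef_rot: [-180.0, -0.0, 121.9]
ft_force: [1.1, 0.5, 0.4]
grip_width: 0.585
finger_force: 0.0
```

Emit:
drive_tool:
  deltas:
    - [1.6,-3.7,0,0,0,-0.088,5]
    - [1.6,-3.7,0,0,0,-0.088,5]
    - [1.6,-3.7,0,0,0,-0.088,5]
    - [1.6,-3.7,0,0,0,-0.088,5]
    - [1.6,-3.7,0,0,0,-0.088,5]
    - [1.6,-3.7,0,0,0,-0.088,5]
    - [1.6,-3.7,0,0,0,-0.088,5]
    - [1.6,-3.7,0,0,0,-0.088,5]

```text
time: 1.43
tool_pos: [0.5082, 0.042, 0.2482]
eef_rot: [-180.0, -0.0, 81.6]
ft_force: [1.6, 0.5, 0.1]
grip_width: 0.585
finger_force: 0.0
```

Emit:
drive_tool:
  deltas:
    - [0,-3,0,0,0,0,5]
    - [0,-3,0,0,0,0,5]
    - [0,-3,0,0,0,0,5]
    - [0,0,0,0,0,0,5]
    - [0,0,0,0,0,0,5]

```text
time: 1.85
tool_pos: [0.5077, -0.0482, 0.2482]
eef_rot: [-180.0, 0.0, 81.6]
ft_force: [0.3, 1.0, 0.1]
grip_width: 0.585
finger_force: 0.0
```

```bash
python3 - <<'E'
from h import *
from scipy.spatial.transform import Rotation as Ro
st=r.state();print(st['time'],st['tool_pos'],st['eef_rot'],st['grip_width'],st['ft_force'])
w=r.snapshot('wrist');cv2.imwrite('pics/w1.png',w['img'][:,:,::-1])
M=np.eye(4);M[:3,:3]=Ro.from_euler('xyz',st['eef_rot'],degrees=True).as_matrix();M[:3,3]=st['tool_pos']
C=M@w['hand_eye'];R=C[:3,:3].T
np.savez('pics/w1.png.npz',K=w['K'],R=R,t=-R@C[:3,3])
E
```

```text
1.85 [ 0.50769623 -0.04815704  0.24815734] [-1.79979881e+02  1.15723555e-02  8.15512548e+01] 0.5849119851410375 [0.33342794 1.04111558 0.07021732]
```

View pics/w1.png

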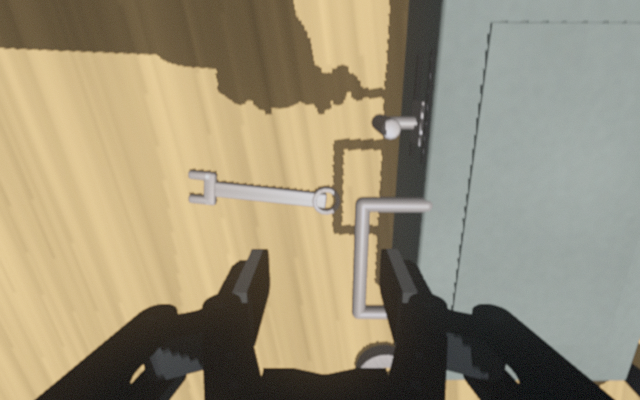

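The wrist view shows the bar from (363,206) to (360,311), the stud top at (392,129) and the lid's front edge near column 428. The spanner tip is at (334,200).

```bash
python3 - <<'E'
from h import *
w=load('w1.png');a=load('t0.png')
A=ray(w,363,206,.1145);B=ray(w,360,311,.1145);print('bar',A,B,(A+B)/2,np.linalg.norm(A-B),np.degrees(np.arctan2(*(A-B)[:2])))
print('stud w',ray(w,392,129,.135),'t',ray(a,337.5,202.5,.135))
A=ray(a,358.7,214.5,.1145);B=ray(a,395,218.8,.1145);print('bar t',A,B,(A+B)/2,np.linalg.norm(A-B),np.degrees(np.arctan2(*(A-B)[:2])))
print('spanner',ray(w,334,200,0),proj(w,[.5077,-.0482,.1145]))
E
```

```text
bar [ 0.53606899 -0.06616844  0.1145    ] [ 0.52228475 -0.1631983   0.1145    ] [ 0.52917687 -0.11468337  0.1145    ] 0.09800407738282661 8.085441364356884
stud w [ 0.56069267 -0.00630367  0.135     ] t [ 0.56059215 -0.00551444  0.135     ]
bar t [ 0.53022718 -0.064781    0.1145    ] [ 0.51959172 -0.16467959  0.1145    ] [ 0.52490945 -0.1147303   0.1145    ] 0.10046313004248957 6.0769681657205386
spanner [ 0.51176593 -0.09527095  0.        ] [324.43586297 189.62584653]
```

Emit:
drive_tool:
  deltas:
    - [1,-3.3,-1,0,0,0,5]
    - [1,-3.35,-1,0,0,0,5]
    - [0,0,-2,0,0,0,5]
    - [0,0,-2,0,0,0,5]
    - [0,0,-2,0,0,0,5]
    - [0,0,-2,0,0,0,5]
    - [0,0,-2,0,0,0,5]
    - [0,0,-1.4,0,0,0,5]

```text
time: 2.57
tool_pos: [0.5276, -0.11, 0.112]
eef_rot: [-179.8, -0.0, 82.0]
ft_force: [-0.9, 0.2, -0.3]
grip_width: 0.587
finger_force: 0.0
```

Emit:
drive_tool:
  deltas:
    - [0,0,0,0,0,0,5]
    - [0,0,0,0,0,0,3]
    - [0,0,0,0,0,0,2]
    - [0,0,0,0,0,0,1.6]
    - [0,0,0,0,0,0,0.8]
    - [0,0,0,0,0,0,0.8]
    - [0,0,0,0,0,0,0.8]
    - [0,0,0,0,0,0,0.8]

```text
time: 3.23
tool_pos: [0.5285, -0.1121, 0.1156]
eef_rot: [179.9, -0.1, 81.8]
ft_force: [-3.2, 1.3, 6.1]
grip_width: 0.115
finger_force: 58.5
```

Emit:
drive_tool:
  deltas:
    - [0,0,0.2,0,0,0,0.8]
    - [0,0,0.2,0,0,0,0.8]
    - [0,0,0.2,0,0,0,0.8]
    - [0,0,0,0,0,0,0.8]
    - [0,0,0,0,0,0,0.8]

```text
time: 3.65
tool_pos: [0.5285, -0.1122, 0.1205]
eef_rot: [180.0, -0.0, 81.8]
ft_force: [3.8, 1.4, -4.5]
grip_width: 0.114
finger_force: 58.5
```

Emit:
drive_tool:
  deltas:
    - [0,0,0.2,0,0,0,0.8]
    - [0,0,0.1,0,0,0,0.8]
    - [0,0,0,0,0,0,0.8]
    - [0,0,0,0,0,0,0.8]

```text
time: 3.98
tool_pos: [0.5286, -0.1122, 0.1235]
eef_rot: [180.0, -0.0, 81.8]
ft_force: [4.7, 2.0, -4.3]
grip_width: 0.118
finger_force: 58.6
```

Emit:
drive_tool:
  deltas:
    - [0,0,0.2,0,0,0,0.8]
    - [0,0,0.2,0,0,0,0.8]
    - [0,0,0,0,0,0,0.8]
    - [0,0,0,0,0,0,0.8]

```text
time: 4.32
tool_pos: [0.5288, -0.1122, 0.1276]
eef_rot: [179.9, -0.0, 81.8]
ft_force: [5.8, 2.1, -4.8]
grip_width: 0.115
finger_force: 58.6
```

Twelve millimetres of rise at a steady 5 N or so is past the 7 mm catch stop, so the lid is free. Next I raise it along its arc.

Emit:
drive_tool:
  deltas:
    - [0.13,-0.02,1.19,0,0,0,0.8]
    - [0.13,-0.02,1.19,0,0,0,0.8]
    - [0.25,-0.04,1.18,0,0,0,0.8]
    - [0.25,-0.04,1.17,0,0,0,0.8]
    - [0.36,-0.05,1.15,0,0,0,0.8]
    - [0.36,-0.05,1.14,0,0,0,0.8]
    - [0,0,0,0,0,0,0.8]

```text
time: 4.9
tool_pos: [0.5432, -0.1145, 0.1989]
eef_rot: [180.0, -0.0, 81.8]
ft_force: [-1.0, 2.6, -3.8]
grip_width: 0.113
finger_force: 58.8
```

Emit:
drive_tool:
  deltas:
    - [0.46,-0.07,1.11,0,0,0,0.8]
    - [0.46,-0.07,1.1,0,0,0,0.8]
    - [0.57,-0.08,1.06,0,0,0,0.8]
    - [0.57,-0.08,1.05,0,0,0,0.8]
    - [0.66,-0.1,1,0,0,0,0.8]
    - [0.66,-0.1,0.99,0,0,0,0.8]
    - [0.75,-0.11,0.93,0,0,0,0.8]
    - [0.75,-0.11,0.92,0,0,0,0.8]

```text
time: 5.57
tool_pos: [0.5884, -0.1215, 0.2785]
eef_rot: [-179.5, -0.1, 81.8]
ft_force: [-14.9, 5.9, 6.8]
grip_width: 0.112
finger_force: 58.5
```

Emit:
drive_tool:
  deltas:
    - [0.84,-0.12,0.85,0,0,0,0.8]
    - [0.84,-0.12,0.85,0,0,0,0.8]
    - [0,0,0,0,0,0,0.8]
    - [0,0,0,0,0,0,0.8]
    - [0,0,0,0,0,0,0.8]
    - [0,0,0,0,0,0,0.8]

```text
time: 6.07
tool_pos: [0.6054, -0.1241, 0.297]
eef_rot: [-179.7, -0.1, 81.8]
ft_force: [-18.4, 7.4, 16.1]
grip_width: 0.108
finger_force: 60.3
```

```bash
python3 - <<'E'
from h import *
snap('side','s2.png');st=r.state();print(st['time'],st['tool_pos'],st['ft_force'],st['finger_force'],st['joint_velocities'].round(2))
E
```

```text
6.1167 [ 0.60534715 -0.12404719  0.29697935] [-19.32101795   7.47541169  15.12628589] 60.290438532829285 [-0.02 -0.1   0.09  0.08  0.13 -0.04 -0.03]
```

View pics/s2.png

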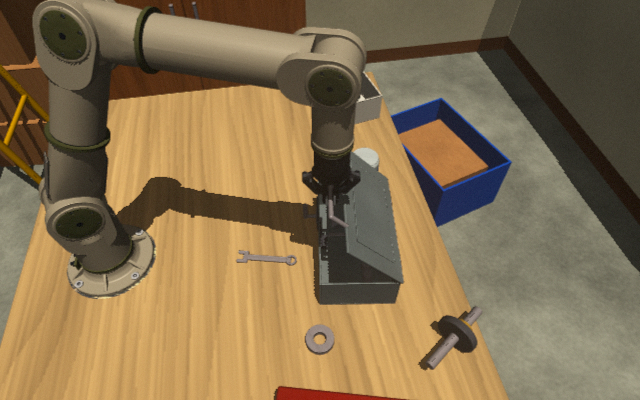

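The side view shows the lid up at about 45°, with the gripper on the bar near (330,205). The tin, spanner and bearing are where they started. I'll ease off the radial push before handing in.

Emit:
drive_tool:
  deltas:
    - [-0.2,0,0.2,0,0,0,0.8]
    - [-0.2,0,0.2,0,0,0,0.8]
    - [0,0,0,0,0,0,0.8]
    - [0,0,0,0,0,0,0.8]
    - [0,0,0,0,0,0,0.8]
    - [0,0,0,0,0,0,0.8]

```text
time: 6.62
tool_pos: [0.6049, -0.1239, 0.2972]
eef_rot: [-179.9, 0.0, 81.8]
ft_force: [9.9, 0.1, -15.4]
grip_width: 0.116
finger_force: 59.7
```

Emit:
drive_tool:
  deltas:
    - [0.15,0,-0.2,0,0,0,0.8]
    - [0,0,0,0,0,0,0.8]
    - [0,0,0,0,0,0,0.8]
    - [0,0,0,0,0,0,0.8]
    - [0,0,0,0,0,0,0.8]
    - [0,0,0,0,0,0,0.8]

```text
time: 7.12
tool_pos: [0.6057, -0.1241, 0.2977]
eef_rot: [-179.9, -0.0, 81.8]
ft_force: [-2.1, 3.6, -1.8]
grip_width: 0.111
finger_force: 61.1
```

```bash
python3 - <<'E'
from h import *
st=r.state();print(st['time'],st['tool_pos'],st['ft_force'],st['finger_force'])
print(r.close_job())
E
```

```text
7.1167 [ 0.60568884 -0.12409288  0.29769712] [-2.07200224  3.5825454  -1.77165971] 61.087526679039
the job is handed in; nothing more can be done
None
```

The tug with the stud home showed the lid was not caught, so I left the stud alone, raised the lid to about 0.8 rad and handed in at 7.1 s still gripping the handle; the tin, bearing and spanner looked undisturbed, and no verdict came back.

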